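Put the grinder's wheel-change parts back on their outline pads

ROBOT

A 6-joint arm with a two-finger parallel gripper is mounted at the origin on the work surface. World frame = base frame: x ahead of the robot, y to its left, z up, the work surface at z = 0. Lengths are in mm, angles in rad, forces in N, time in s.
With the tool pointing down it reaches from about 275 to 1000 mm from the base axis. Payload 8.4 kg.
Tool frame: the origin (TCP) lies midway between the tips of the shut fingers; the grasp point (between the pads) lies 19 mm behind it; z points along the fingers, y is the line along which they close (so a half turn about z gives the same grasp; the last joint's range is limited). The gripper opens to 85 mm and grips with 20 to 120 N. Pads are 22 mm wide; open, the fingers measure 114 mm over their backs; the gripper's body (76 mm by 85 mm) begins 54 mm behind the grasp point. The pads swing forward as they close: fully open they stand 13 mm farther back than shut.
Start: joints at [-1.229, 0.353, 1.633, -0, 1.155, -0.002], TCP at [210.666, -588.428, 231.281] pointing down, gripper open.
Joint ranges: [-2.63, 2.63], [-0.92, 2.1], [0.06, 2.66], [-1.3, 4.44], [0, 2.69], [-3.02, 3.02]. Speed limits (rad/s): [2.22, 2.22, 2.79, 3.14, 3.14, 3.14].

INTERFACE

Orientations are given as [roll, pitch, yaw] about the fixed x, y, z axes, in that order (R = Rz(yaw) Ry(pitch) Rx(roll)).
In Python, from rig import * gives the robot as it stands.
- The arm moves only by the shell command python3 -m jog 'ROWS' [FORCE]. ROWS is JSON, a list of rows, each an object of numbers: "x", "y", "z": the shift along the tool's x, y, z in cm; "spin": the turn about the tool's z in rad; "grip": the closure, from 0 (fully open) to 1 (shut). In form: [{"x": .., "y": .., "z": .., "spin": .., "grip": ..}, ...]. A call has 1 to 20 rows; each row shifts and turns the commanded pose from where the row before left it, along the tool's axes as they then stand; what a row does not reach is not made up. A row lasts 1/12 s, in which the tool goes at most 41.7 mm and 7.16 degrees, less where a joint would pass 70% of its speed; a pose out of reach is approached as far as the arm can. A call with a gripper value outside its range is refused whole. The fingers move at their own pace and stop on an object; FORCE is the grip in N (left out, the last holds). Time passes only in rows, so rows that do not move let the fingers close. It gives the time, the measured TCP pose, the force, the opening and the grip force at its end, in the units of the state.
- sense(): the state, without advancing time (a new reading comes with each control period).
- grab_frame(name): name is "scene" or "side" or "wrist"; returns a dict with "pixels" (400x640x3 uint8, blue, green, red), "camera_matrix" (3x3 intrinsics, pixels), "k1" (the pictures are not rectified: a ray, as slopes to the right and down, at radius r is drawn at 1 + k1 r^2 times it, then the intrinsics apply), "rvec" (rotation vector, rad) and "tvec" (3), from world to camera coordinates, as OpenCV has them; the wrist camera has in their place "T_tool_cam" (4x4, takes a point from camera to tool coordinates, whose origin is the TCP and whose axes are the flange's). Camera axes: x right, y down, z forward; pixel columns grow to the right and rows downward; lengths in mm; the calibration is good to about 2 mm. A picture is of the moment at which its call begins: read the wrist's pose just before it. There is no depth.
- sign_off(): hands the job in; it is judged then, once.
The state is a dict: "clock": time; "qpos": joint angles; "qvel": joint speeds; "joint_efforts": joint torques, N m; "eef_pos": TCP position; "tcp_rot": TCP orientation; "contact_force": force on the tool from outside, world axes, zero at the start; "wrist_torque": the same for the moment, N m; "opening": opening from 0.0 (shut) to 1.0 (fully open); "grasp_force": force on a finger pad.
Only numpy, scipy, OpenCV 4.12 (cv2) and the standard library are available. Lean on these libraries where they do the work, as an engineer would, in place of code of your own. Each camera call takes 0.05 s, during which the arm holds its last target. There are 200 camera calls.

TASK

Put the four grinder parts lying about the bench (wide flange, small flange, dressing stone, tool rest) back on the plywood pads painted with their outlines: each flat, same side up as now, covering the outline of its own shape and size, the stone and the rest turned to line up with theirs (either way round). Leave the jar and the tin where they stand.

Things in the scene. Friction and masses are not known exactly. Their poses are not given: they have to be found in the camera images.
- wide_flange_mid (a point): wide wheel flange, bare steel, loose: flat round disc 80 mm across and 10 mm thick, carrying a central round hub 32 mm across that rises to 34 mm above its underside; lies hub up. The point is on its axis, 17 mm above its underside; z up along the axis. About 0.4 kg
- small_flange_mid (a point): small wheel flange, bare steel, loose: like the wide one but the disc is 50 mm across, 10 mm thick, the hub 24 mm across, rising to 34 mm; lies hub up. The point is on its axis, 17 mm above its underside. About 0.2 kg
- stone_mid (a point): dressing stone, grey abrasive, loose: square bar 100 x 24 x 24 mm lying flat. The point is its centre, 12 mm above its underside; x along its length, z up. About 0.15 kg
- rest_mid (a point): tool rest, dark steel, loose: flat I-shaped plate 10 mm thick, 92 mm long (its x), with a 70 mm wide (y), 24 mm long crossbar at either end and a 26 mm wide web between; along the middle of its top runs an upright rib 50 mm long (x), 12 mm thick (y), from 10 to 34 mm above the underside; lies rib up. Same both ways round. The point is on its middle, 17 mm above the underside; z up. About 0.3 kg
- pad_wide_flange_top (a point): fixed square plywood pad 120 x 120 mm, 10 mm thick, painted with a flat black silhouette (no recess) of a large disc, 80 mm across; the point is the centre of the silhouette and of the pad's top face, 10 mm above the bench
- pad_small_flange_top (a point): fixed square plywood pad 120 x 120 mm, 10 mm thick, painted with a flat black silhouette (no recess) of a small disc, 50 mm across; the point is the centre of the silhouette and of the pad's top face, 10 mm above the bench
- pad_stone_top (a point): fixed square plywood pad 120 x 120 mm, 10 mm thick, painted with a flat black silhouette (no recess) of a plain bar, 100 x 24 mm; the point is the centre of the silhouette and of the pad's top face, 10 mm above the bench; x along the bar
- pad_rest_top (a point): fixed square plywood pad 120 x 120 mm, 10 mm thick, painted with a flat black silhouette (no recess) of an I, 92 mm long and 70 mm wide; the point is the centre of the silhouette and of the pad's top face, 10 mm above the bench; x along the I's length (across its crossbars)
- jar_mid (a point): bystander: amber glass jar with steel lid, 60 mm across, 75 mm tall, loose, to be left alone; the point is its middle, 37.5 mm up
- tin_mid (a point): bystander: round tin with a paper label, 66 mm across, 70 mm tall, loose, to be left alone; the point is its middle, 35 mm up

How it is judged (in metres and radians):
At the end, for the whole second after the job is handed in: Each of the four parts lies at rest and flat (within 0.1 rad, right side up) on the pad with its own outline, its centre within 12 mm of the outline's centre; stone and tool rest within 0.22 rad of their outlines' direction, either way round (horizontal distance between wide_flange_mid and pad_wide_flange_top below 0.012 m and z of wide_flange_mid in the frame of pad_wide_flange_top between 0.013 and 0.021 m and linear speed of each of wide_flange, small_flange, stone, rest below 0.02 m/s and angle between each of wide_flange_mid, small_flange_mid, stone_mid, rest_mid's own z axis and vertical below 0.1 rad and horizontal distance between small_flange_mid and pad_small_flange_top below 0.012 m and z of small_flange_mid in the frame of pad_small_flange_top between 0.013 and 0.021 m and horizontal distance between stone_mid and pad_stone_top below 0.012 m and z of stone_mid in the frame of pad_stone_top between 0.008 and 0.016 m and angle between the x axis of stone_mid and the x axis of pad_stone_top, either way round below 0.22 rad and horizontal distance between rest_mid and pad_rest_top below 0.012 m and z of rest_mid in the frame of pad_rest_top between 0.013 and 0.021 m and angle between the x axis of rest_mid and the x axis of pad_rest_top, either way round below 0.22 rad); the robot touches nothing.
It fails at once if the jar is pushed more than 25 mm or knocked over (distance of jar_mid from where it was at the start of the episode above 0.025 m or angle between jar_mid's own z axis and vertical above 0.5 rad).
It fails at once if the tin is pushed more than 25 mm or knocked over (distance of tin_mid from where it was at the start of the episode above 0.025 m or angle between tin_mid's own z axis and vertical above 0.5 rad).
It also fails if it takes over 106 s, if anything falls off the work surface, if the arm or the gripper's body presses on something with over 40 N, if the wrist force passes 120 N, or if a joint passes its speed limit or range.

## Working session

There is one attempt and no reset: what is moved stays moved. The work goes in short steps, Python scripts to look and compute and a shell command to move; the robot and the scene stay as the last step left them, time stands still between calls to the robot, and variables do not carry over. Pictures are saved under pics/ and viewed, at most 14 in all, crops included, and the job is handed in when it is done.

```bash
mkdir -p pics
python3 - <<'E'
from rig import *
import cv2,pickle
d={}
for n in ("scene","side","wrist"):
    s=sense(); f=grab_frame(n); d[n]=(s,f); cv2.imwrite(f"pics/{n}0.png",f["pixels"])
    print(n,{k:v for k,v in f.items() if k!="pixels"})
pickle.dump(d,open("d0.pkl","wb")); print(sense())
E
```

```text
scene {'camera_matrix': array([[456.36754076,   0.        , 320.7903337 ],
       [  0.        , 456.36754076, 206.56953932],
       [  0.        ,   0.        ,   1.        ]]), 'k1': -0.11385612396525654, 'rvec': array([ 2.34037235,  1.24315215, -0.32620332]), 'tvec': array([-269.97134815, -338.1226576 , 1378.50352372])}
side {'camera_matrix': array([[472.80195256,   0.        , 318.85818694],
       [  0.        , 472.80195256, 196.97609996],
       [  0.        ,   0.        ,   1.        ]]), 'k1': -0.053220165043586565, 'rvec': array([ 0.70674918, -2.48772634,  1.30184507]), 'tvec': array([ 444.08098316,  193.91098675, 1277.22679839])}
wrist {'camera_matrix': array([[282.5868831 ,   0.        , 325.82246451],
       [  0.        , 282.5868831 , 199.64142818],
       [  0.        ,   0.        ,   1.        ]]), 'k1': -0.01705179458828874, 'T_tool_cam': array([[-3.23218994e-04, -9.64951600e-01, -2.62427714e-01,
         6.51778902e+01],
       [ 9.99999845e-01, -1.93186945e-04, -5.21297428e-04,
         7.43455560e-01],
       [ 4.52329179e-04, -2.62427842e-01,  9.64951513e-01,
        -1.42126776e+02],
       [ 0.00000000e+00,  0.00000000e+00,  0.00000000e+00,
         1.00000000e+00]])}
{'clock': 0.15, 'qpos': array([-1.22939104e+00,  3.53519414e-01,  1.63397515e+00, -6.78900469e-06,
        1.15525238e+00, -2.40624450e-03]), 'qvel': array([-5.16779493e-04, -3.05172613e-04, -8.28405820e-04,  2.51460066e-04,
        1.43188839e-03,  1.34836301e-05]), 'joint_efforts': array([-5.55862771e-04, -6.05636430e+01, -3.42340100e+01, -7.53238010e-05,
        6.24534296e-03, -2.18323680e-05]), 'eef_pos': array([ 210.5370979 , -588.05638087,  230.71012965]), 'tcp_rot': array([-3.14043835e+00,  3.43055561e-06,  3.43814273e-01]), 'contact_force': array([0.57881514, 0.3084151 , 0.26793959]), 'wrist_torque': array([ 0.01780738, -0.00888186, -0.03066558]), 'grasp_force': 0.0, 'opening': 1.0013682744268633}
```

View pics/scene0.png

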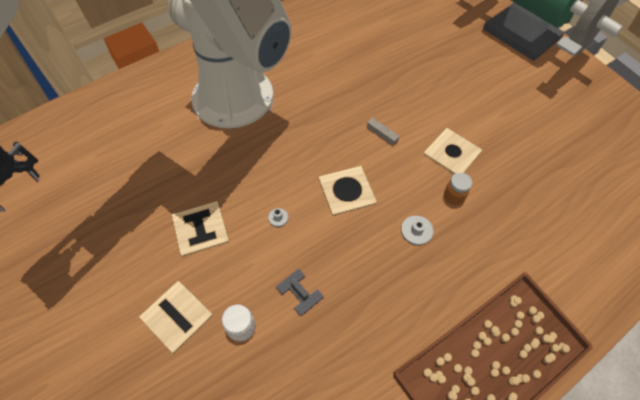

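View pics/side0.png

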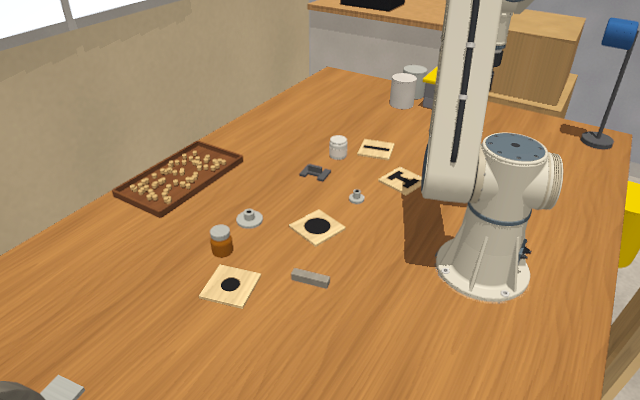

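The scene view shows the stone (382,131), small-disc pad (453,151), jar (459,186), wide-disc pad (348,189), wide flange (417,229), small flange (278,216), rest pad (200,228), stone pad (175,315), tin (238,322) and rest (300,292). The side view agrees with this. Next I'll measure them and make a rectified top view.

```bash
cat > h.py <<'E'
import numpy as np, cv2
from scipy.spatial.transform import Rotation as R
def cam(f,s=None):
    """world->cam R,t"""
    if "rvec" in f: return cv2.Rodrigues(np.array(f["rvec"]))[0], np.array(f["tvec"],float)
    T=np.eye(4); T[:3,:3]=R.from_euler("xyz",s["tcp_rot"]).as_matrix(); T[:3,3]=s["eef_pos"]
    M=np.linalg.inv(T@f["T_tool_cam"]); return M[:3,:3],M[:3,3]
def dist(f): return np.array([f["k1"],0,0,0,0.])
def proj(f,P,s=None):
    r,t=cam(f,s); return cv2.projectPoints(np.asarray(P,float).reshape(-1,1,3),cv2.Rodrigues(r)[0],t,f["camera_matrix"],dist(f))[0][:,0]
def unproj(f,uv,z,s=None):
    r,t=cam(f,s); n=cv2.undistortPoints(np.asarray(uv,float).reshape(-1,1,2),f["camera_matrix"],dist(f))[:,0]
    d=np.c_[n,np.ones(len(n))]@r; c=-r.T@t; return c+d*((z-c[2])/d[:,2])[:,None]
def ortho(f,z,x0,y0,w,h,res,s=None):
    """top view: col = (x-x0)/res, row = (y0-y)/res"""
    X,Y=np.meshgrid(x0+np.arange(w)*res,y0-np.arange(h)*res)
    p=proj(f,np.c_[X.ravel(),Y.ravel(),np.full(X.size,z)],s).astype(np.float32).reshape(h,w,2)
    return cv2.remap(f["pixels"],p[...,0],p[...,1],cv2.INTER_CUBIC)
E
python3 - <<'E'
import pickle; from h import *
d=pickle.load(open("d0.pkl","rb")); s,f=d["scene"]; s2,f2=d["side"]
N=dict(stone=(382,131,24),padS=(453,151,10),jar=(460,180,75),padW=(348,189,10),wide=(418,225,34),small=(278,212,34),padR=(200,228,10),padB=(175,315,10),tin=(237,314,70),rest=(300,290,20))
M=dict(stone=(310,277,15),padS=(230,284,10),jar=(220,232,75),padW=(317,226,10),wide=(249,213,34),small=(357,192,34),padR=(403,180,10),padB=(377,149,10),tin=(338,140,70),rest=(315,172,20))
for k in N: print(k,unproj(f,N[k][:2],N[k][2])[0].round(),unproj(f2,M[k][:2],M[k][2])[0].round())
P=np.array([unproj(f,v[:2],v[2])[0] for v in N.values()]); lo=P.min(0)-90;hi=P.max(0)+90
res=max((hi[0]-lo[0])/800,(hi[1]-lo[1])/600); print(lo,hi,res)
cv2.imwrite("pics/ortho.png",ortho(f,10,lo[0],hi[1],int((hi[0]-lo[0])/res),int((hi[1]-lo[1])/res),res))
for k in("padS","padW","padR","padB"):
  for g,K in((f,N),(f2,M)):
    u,v=K[k][:2]; L=4; 
    x0,y0=unproj(g,[(u,v)],10)[0][:2]; o=ortho(g,10,x0-58,y0+58,117,117,1)
    m=(cv2.cvtColor(o,6)<75).astype(np.uint8); n,l,st,c=cv2.connectedComponentsWithStats(m); i=1+st[1:,4].argmax()
    b=(l==i); r,cc=np.nonzero(b); C=np.cov(cc,-r); w,V=np.linalg.eigh(C)
    print(k,st[i,4],round(x0-58+cc.mean(),1),round(y0+58-r.mean(),1),"major ang",round(np.arctan2(V[1,1],V[0,1]),3),cv2.minAreaRect(np.c_[cc,r].astype(np.float32))[1:])
E
```

```text
stone [378. 278.  24.] [372. 287.  15.]
padS [537. 410.  10.] [535. 413.  10.]
jar [642. 314.  75.] [638. 323.  75.]
padW [475.  90.  10.] [472.  91.  10.]
wide [668. 162.  34.] [662. 172.  34.]
small [ 445. -105.   34.] [ 439. -100.   34.]
padR [ 362. -286.   10.] [ 355. -281.   10.]
padB [ 531. -437.   10.] [ 526. -431.   10.]
tin [ 629. -318.   70.] [ 633. -315.   70.]
rest [ 642. -168.   20.] [ 629. -151.   20.]
[ 271.98419279 -527.2415233   -80.        ] [758.33116435 500.41641945 165.        ] 1.7127632379044353
padS 1385 535.3 411.4 major ang -2.54 ((40.0, 41.0), 90.0)
padS 1683 535.5 413.3 major ang 1.142 ((46.16038513183594, 44.835201263427734), 83.6598129272461)
padW 4131 473.0 88.3 major ang 0.865 ((71.27898406982422, 72.11102294921875), 33.6900634765625)
padW 4348 473.5 88.8 major ang -2.512 ((74.0, 73.0), 90.0)
padR 3591 353.9 -285.6 major ang 2.888 ((87.55535125732422, 68.15251159667969), 14.03624439239502)
padR 3560 356.5 -286.6 major ang 2.866 ((89.27625274658203, 68.50959014892578), 14.743562698364258)
padB 1722 531.3 -437.4 major ang -2.888 ((18.893861770629883, 93.42961120605469), 75.46554565429688)
padB 1292 533.0 -438.7 major ang -2.885 ((16.544811248779297, 96.0355453491211), 74.64986419677734)
```

View pics/ortho.png

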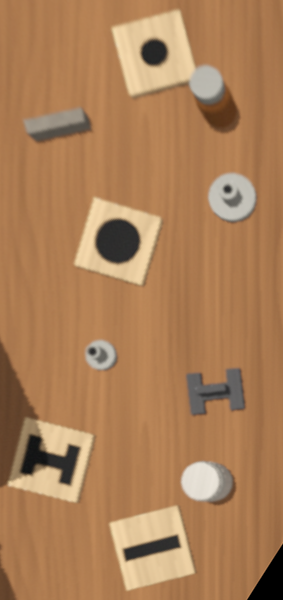

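View pics/wrist0.png

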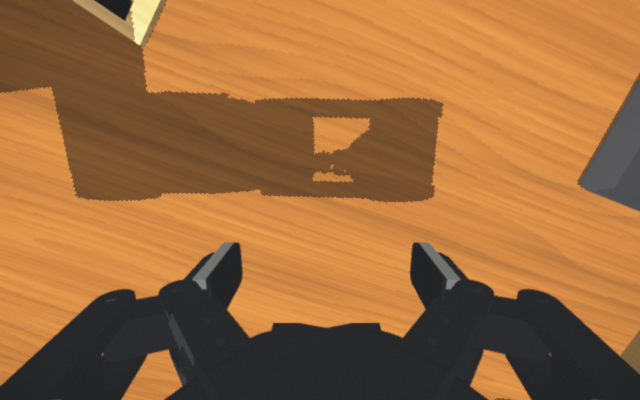

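The top view shows all the pads and parts clearly. The two cameras agree on the pads: W (473,88.5), S (535,412), R (355,-286) with x at -0.264, and B (532,-438) with x at 0.255. I'll start with the rest, so first I'll move above it.

```bash
cat >> h.py <<'E'
def delta(s,xy,z,yaw=None):
    """tool-axis shift in cm (before spin) and spin"""
    r=R.from_euler("xyz",s["tcp_rot"]).as_matrix(); d=r.T@(np.r_[xy,z]-s["eef_pos"])/10
    sp=0 if yaw is None else (s["tcp_rot"][2]-yaw+np.pi/2)%np.pi-np.pi/2
    return d.round(2),round(sp,3)
E
python3 -m jog '[{"x":3.04,"y":-1.4},{"x":3.04,"y":-1.4},{"x":3.04,"y":-1.4},{"x":3.04,"y":-1.4},{"x":3.04,"y":-1.4},{"x":3.04,"y":-1.4},{"x":3.04,"y":-1.4},{"x":3.04,"y":-1.4},{"x":3.04,"y":-1.4},{"x":3.04,"y":-1.4},{"x":3.04,"y":-1.4},{"x":3.04,"y":-1.4},{"x":3.04,"y":-1.4},{"x":3.04,"y":-1.4},{"x":3.04,"y":-1.4},{"x":3.04,"y":-1.4},{"x":3.04,"y":-1.4},{"x":3.04,"y":-1.4},{"spin":0.08},{"spin":0.08}]' 60
cat > look.py <<'E'
import sys
from rig import *; from h import *
n=sys.argv[1]; z=float(sys.argv[2]); s=sense(); f=grab_frame("wrist")
x,y=s["eef_pos"][:2]; import pickle; pickle.dump((s,f),open(n+".pkl","wb"))
o=ortho(f,z,x-100,y+100,400,400,.5,s)   # 0.5 mm/px, TCP at (200,200)
cv2.imwrite(f"pics/{n}.png",o); print(s["eef_pos"].round(1),s["tcp_rot"].round(3),s["clock"])
E
python3 look.py rest1 10
```

```text
[ 210.5 -588.1  230.7] [-3.14   0.     0.344] 0.15schema error: expected keys x, y, z, spin, grip
```

View pics/rest1.png

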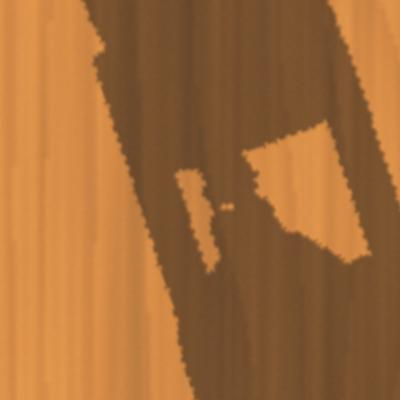

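The jog was refused because each row needs all five keys, so the picture only shows bench shadow at the start pose. I'll retype the rows.

```bash
python3 -m jog '[{"x":3.04,"y":-1.4,"z":0,"spin":0,"grip":0},{"x":3.04,"y":-1.4,"z":0,"spin":0,"grip":0},{"x":3.04,"y":-1.4,"z":0,"spin":0,"grip":0},{"x":3.04,"y":-1.4,"z":0,"spin":0,"grip":0},{"x":3.04,"y":-1.4,"z":0,"spin":0,"grip":0},{"x":3.04,"y":-1.4,"z":0,"spin":0,"grip":0},{"x":3.04,"y":-1.4,"z":0,"spin":0,"grip":0},{"x":3.04,"y":-1.4,"z":0,"spin":0,"grip":0},{"x":3.04,"y":-1.4,"z":0,"spin":0,"grip":0},{"x":3.04,"y":-1.4,"z":0,"spin":0,"grip":0},{"x":3.04,"y":-1.4,"z":0,"spin":0,"grip":0},{"x":3.04,"y":-1.4,"z":0,"spin":0,"grip":0},{"x":3.04,"y":-1.4,"z":0,"spin":0,"grip":0},{"x":3.04,"y":-1.4,"z":0,"spin":0,"grip":0},{"x":3.04,"y":-1.4,"z":0,"spin":0,"grip":0},{"x":3.04,"y":-1.4,"z":0,"spin":0,"grip":0},{"x":3.04,"y":-1.4,"z":0,"spin":0,"grip":0},{"x":3.04,"y":-1.4,"z":0,"spin":0,"grip":0},{"x":0,"y":0,"z":0,"spin":0.08,"grip":0},{"x":0,"y":0,"z":0,"spin":0.08,"grip":0}]' 60
python3 look.py rest1 10
```

```text
clock: 1.87
eef_pos: [642.0, -164.8, 230.7]
tcp_rot: [-3.141, 0.0, 0.183]
contact_force: [-0.1, -0.7, 0.0]
opening: 0.998
grasp_force: 0.0
[ 642.  -164.8  230.7] [-3.141  0.     0.183] 1.8667
```

View pics/rest1.png

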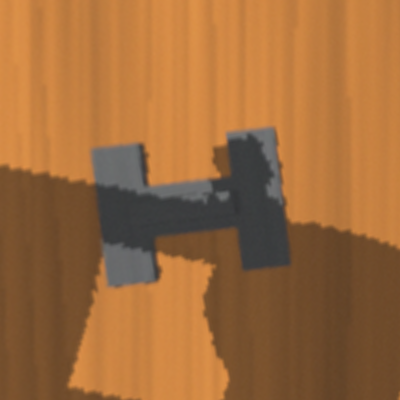

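The rest's outer plate corners are at (93,149), (107,286), (275,127) and (290,264). That puts its centre at (637.6,-168.1) with angle 0.12, and the 92 × 69 mm size matches. Now I'll descend and grip the rib.

```bash
python3 -m jog '[{"x":-0.49,"y":0.24,"z":0,"spin":0,"grip":0},{"x":0,"y":0,"z":1.8,"spin":0.063,"grip":0},{"x":0,"y":0,"z":2,"spin":0,"grip":0},{"x":0,"y":0,"z":2,"spin":0,"grip":0},{"x":0,"y":0,"z":2,"spin":0,"grip":0},{"x":0,"y":0,"z":2,"spin":0,"grip":0},{"x":0,"y":0,"z":2,"spin":0,"grip":0},{"x":0,"y":0,"z":2,"spin":0,"grip":0},{"x":0,"y":0,"z":2,"spin":0,"grip":0},{"x":0,"y":0,"z":2,"spin":0,"grip":0},{"x":0,"y":0,"z":2,"spin":0,"grip":0},{"x":0,"y":0,"z":1,"spin":0,"grip":0},{"x":0,"y":0,"z":0.6,"spin":0,"grip":0},{"x":0,"y":0,"z":0.3,"spin":0,"grip":0},{"x":0,"y":0,"z":0,"spin":0,"grip":0}]' 60
python3 -m jog '[{"x":0,"y":0,"z":0,"spin":0,"grip":1},{"x":0,"y":0,"z":0,"spin":0,"grip":1},{"x":0,"y":0,"z":0,"spin":0,"grip":1},{"x":0,"y":0,"z":0,"spin":0,"grip":1},{"x":0,"y":0,"z":0,"spin":0,"grip":1},{"x":0,"y":0,"z":0,"spin":0,"grip":1},{"x":0,"y":0,"z":0,"spin":0,"grip":1},{"x":0,"y":0,"z":0,"spin":0,"grip":1},{"x":0,"y":0,"z":0,"spin":0,"grip":1},{"x":0,"y":0,"z":0,"spin":0,"grip":1}]' 60
```

```text
clock: 3.17
eef_pos: [636.5, -170.3, 14.4]
tcp_rot: [3.142, -0.0, 0.121]
contact_force: [0.5, -0.1, -0.1]
opening: 1.0
grasp_force: 0.0
clock: 4.0
eef_pos: [636.8, -169.9, 14.8]
tcp_rot: [3.142, -0.0, 0.121]
contact_force: [-1.2, 1.9, 5.6]
opening: 0.123
grasp_force: 60.0
```

The grip is on the rib (60 N). Now I'll lift and carry it to the rest pad.

```bash
python3 -m jog '[{"x":0,"y":0,"z":-2,"spin":0,"grip":1},{"x":0,"y":0,"z":-3,"spin":0,"grip":1},{"x":0,"y":0,"z":-3,"spin":0,"grip":1},{"x":0,"y":0,"z":-2,"spin":0,"grip":1},{"x":-2.46,"y":0.675,"z":0,"spin":0,"grip":1},{"x":-2.46,"y":0.675,"z":0,"spin":0,"grip":1},{"x":-2.46,"y":0.675,"z":0,"spin":0,"grip":1},{"x":-2.46,"y":0.675,"z":0,"spin":0,"grip":1},{"x":-2.46,"y":0.675,"z":0,"spin":0,"grip":1},{"x":-2.46,"y":0.675,"z":0,"spin":0,"grip":1},{"x":-2.46,"y":0.675,"z":0,"spin":0,"grip":1},{"x":-2.46,"y":0.675,"z":0,"spin":0,"grip":1},{"x":-2.46,"y":0.675,"z":0,"spin":0,"grip":1},{"x":-2.46,"y":0.675,"z":0,"spin":0,"grip":1},{"x":-2.46,"y":0.675,"z":0,"spin":0,"grip":1},{"x":-2.46,"y":0.675,"z":0,"spin":0,"grip":1},{"x":0,"y":0,"z":0,"spin":0.1,"grip":1},{"x":0,"y":0,"z":0,"spin":0.1,"grip":1},{"x":0,"y":0,"z":0,"spin":0.1,"grip":1},{"x":0,"y":0,"z":0,"spin":0.085,"grip":1}]' 60
python3 - <<'E'
from rig import *; from h import *
s=sense(); print(delta(s,(354.2,-286),26,-.264),s["opening"])
o=grab_frame("wrist"); import pickle; pickle.dump((s,o),open("padR.pkl","wb")); cv2.imwrite("pics/padR.png",o["pixels"])
E
```

```text
clock: 5.67
eef_pos: [352.6, -285.9, 114.0]
tcp_rot: [-3.141, 0.001, -0.27]
contact_force: [0.3, -0.1, -4.1]
opening: 0.127
grasp_force: 59.0
(array([ 0.16, -0.03,  8.8 ]), np.float64(-0.006)) 0.12698111376289142
```

View pics/padR.png

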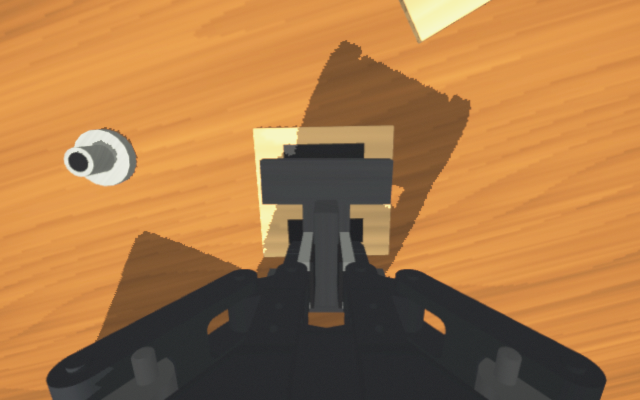

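The rest hangs level over its pad. The outline's far edge runs (284,144)–(364,143), and the small flange hub is at (77,160). I'll check both numerically before lowering.

```bash
python3 - <<'E'
import pickle; from h import *
s,f=pickle.load(open("padR.pkl","rb"))
p=unproj(f,[(284,144),(364,143),(253,128),(394,125),(389,255)],10,s); print(p.round(1)); 
e=p[1]-p[0]; a=np.arctan2(e[1],e[0])+np.pi/2; m=(p[0]+p[1])/2; print("ang",a,"ctr",m[:2]-46*np.array([np.cos(a),np.sin(a)]),"by pad diag",(p[2]+p[4])/2)
print("small hub",unproj(f,(77,160),34,s))
E
python3 -m jog '[{"x":0.16,"y":0,"z":2,"spin":0,"grip":1},{"x":0,"y":0,"z":2,"spin":0,"grip":1},{"x":0,"y":0,"z":2,"spin":0,"grip":1},{"x":0,"y":0,"z":1,"spin":0,"grip":1},{"x":0,"y":0,"z":0,"spin":0,"grip":1}]'
```

```text
[[ 408.3 -265.3   10. ]
 [ 390.8 -331.5   10. ]
 [ 428.1 -244.    10. ]
 [ 398.7 -359.5   10. ]
 [ 282.2 -330.1   10. ]]
ang -0.25788035026871836 ctr [ 355.1065614  -286.66684151] by pad diag [ 355.13757761 -287.07221793   10.        ]
small hub [[ 441.69529291 -106.43607963   34.        ]]
clock: 6.13
eef_pos: [353.3, -285.2, 42.3]
tcp_rot: [-3.14, 0.004, -0.263]
contact_force: [-0.4, 0.3, -3.5]
opening: 0.124
grasp_force: 58.9
```

```bash
python3 -m jog '[{"x":0.1,"y":0.15,"z":0.7,"spin":0,"grip":1},{"x":0,"y":0,"z":0.5,"spin":0,"grip":1},{"x":0,"y":0,"z":0.3,"spin":0,"grip":1},{"x":0,"y":0,"z":0.2,"spin":0,"grip":1},{"x":0,"y":0,"z":0,"spin":0,"grip":1},{"x":0,"y":0,"z":0,"spin":0,"grip":1}]'
python3 -m jog '[{"x":0,"y":0,"z":0,"spin":0,"grip":0},{"x":0,"y":0,"z":0,"spin":0,"grip":0},{"x":0,"y":0,"z":0,"spin":0,"grip":0},{"x":0,"y":0,"z":0,"spin":0,"grip":0},{"x":0,"y":0,"z":0,"spin":0,"grip":0},{"x":0,"y":0,"z":0,"spin":0,"grip":0},{"x":0,"y":0,"z":0,"spin":0,"grip":0},{"x":0,"y":0,"z":-2,"spin":0,"grip":0},{"x":0,"y":0,"z":-4,"spin":0,"grip":0},{"x":0,"y":0,"z":-4,"spin":0,"grip":0},{"x":0,"y":0,"z":-4,"spin":0,"grip":0},{"x":0,"y":0,"z":-4,"spin":0,"grip":0},{"x":0,"y":0,"z":-2,"spin":0,"grip":0},{"x":0,"y":0,"z":0,"spin":0,"grip":0}]'
python3 look.py rest2 20; python3 -c "
from rig import *;from h import *
print(delta(sense(),(441.5,-105.5),230))"
```

```text
clock: 6.63
eef_pos: [355.5, -288.2, 27.5]
tcp_rot: [3.141, -0.0, -0.264]
contact_force: [0.1, 0.3, -3.9]
opening: 0.127
grasp_force: 59.1
clock: 7.8
eef_pos: [357.5, -289.8, 232.3]
tcp_rot: [3.138, -0.008, -0.264]
contact_force: [1.0, -1.3, -0.1]
opening: 1.002
grasp_force: 0.0
[ 357.5 -289.8  232.3] [ 3.138 -0.008 -0.264] 7.8
(array([  3.41, -19.93,  -0.06]), 0)
```

View pics/rest2.png

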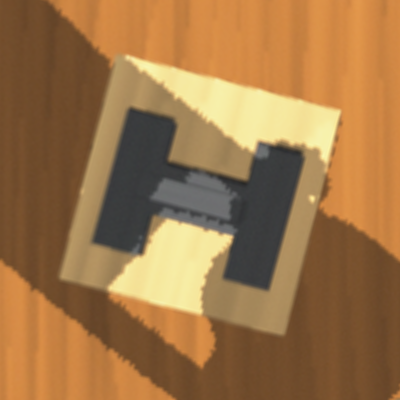

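The rest sits on its outline: its four outer corners average to (197.5,197.75), about 2 mm off, with no black showing. Next is the small flange.

```bash
python3 -m jog '[{"x":0.57,"y":-3.32,"z":0,"spin":0,"grip":0},{"x":0.57,"y":-3.32,"z":0,"spin":0,"grip":0},{"x":0.57,"y":-3.32,"z":0,"spin":0,"grip":0},{"x":0.57,"y":-3.32,"z":0,"spin":0,"grip":0},{"x":0.57,"y":-3.32,"z":0,"spin":0,"grip":0},{"x":0.57,"y":-3.32,"z":0,"spin":0,"grip":0},{"x":0,"y":0,"z":4,"spin":0,"grip":0},{"x":0,"y":0,"z":4,"spin":0,"grip":0},{"x":0,"y":0,"z":0,"spin":0,"grip":0},{"x":0,"y":0,"z":0,"spin":0,"grip":0}]'
python3 look.py sm1 34
```

```text
clock: 8.68
eef_pos: [437.9, -104.0, 145.2]
tcp_rot: [3.141, 0.007, -0.264]
contact_force: [0.8, 0.2, 0.7]
opening: 1.001
grasp_force: 0.0
[ 437.9 -104.   145.2] [ 3.141  0.007 -0.264] 8.6833
```

View pics/sm1.png

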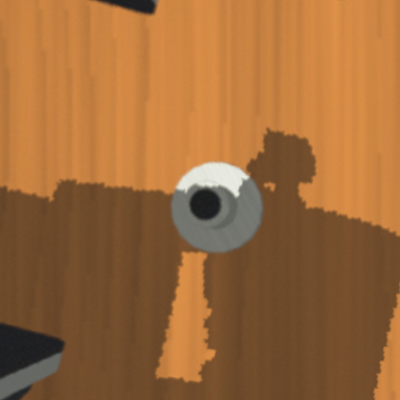

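The hub hole is at (205,205), which gives (440.4,-106.5) and agrees with the earlier fix. Descending to grip.

```bash
python3 -m jog '[{"x":0.36,"y":0.15,"z":0,"spin":0,"grip":0},{"x":0,"y":0,"z":2,"spin":0,"grip":0},{"x":0,"y":0,"z":2,"spin":0,"grip":0},{"x":0,"y":0,"z":2,"spin":0,"grip":0},{"x":0,"y":0,"z":2,"spin":0,"grip":0},{"x":0,"y":0,"z":2,"spin":0,"grip":0},{"x":0,"y":0,"z":1.5,"spin":0,"grip":0},{"x":0,"y":0,"z":1,"spin":0,"grip":0},{"x":0,"y":0,"z":0.5,"spin":0,"grip":0},{"x":0,"y":0,"z":0.3,"spin":0,"grip":0},{"x":0,"y":0,"z":0,"spin":0,"grip":1},{"x":0,"y":0,"z":0,"spin":0,"grip":1},{"x":0,"y":0,"z":0,"spin":0,"grip":1},{"x":0,"y":0,"z":0,"spin":0,"grip":1},{"x":0,"y":0,"z":0,"spin":0,"grip":1},{"x":0,"y":0,"z":0,"spin":0,"grip":1},{"x":0,"y":0,"z":0,"spin":0,"grip":1},{"x":0,"y":0,"z":0,"spin":0,"grip":1},{"x":0,"y":0,"z":0,"spin":0,"grip":1}]' 60
python3 -c "
from rig import *;from h import *
s=sense();print(s['opening'],s['eef_pos'],delta(s,(535.4,412.4),150,.3))"
```

```text
clock: 10.32
eef_pos: [443.8, -107.2, 15.0]
tcp_rot: [3.142, -0.001, -0.264]
contact_force: [-1.7, 0.4, 9.9]
opening: 0.246
grasp_force: 58.3
0.2463127645429371 [ 443.80341927 -107.18991246   14.97493524] (array([ -4.71, -52.55, -13.51]), np.float64(-0.564))
```

```bash
python3 -m jog '[{"x":0,"y":0,"z":-2.5,"spin":0,"grip":1},{"x":0,"y":0,"z":-4,"spin":0,"grip":1},{"x":0,"y":0,"z":-4,"spin":0,"grip":1},{"x":0,"y":0,"z":-3,"spin":0,"grip":1},{"x":-0.285,"y":-3.29,"z":0,"spin":0,"grip":1},{"x":-0.285,"y":-3.29,"z":0,"spin":0,"grip":1},{"x":-0.285,"y":-3.29,"z":0,"spin":0,"grip":1},{"x":-0.285,"y":-3.29,"z":0,"spin":0,"grip":1},{"x":-0.285,"y":-3.29,"z":0,"spin":0,"grip":1},{"x":-0.285,"y":-3.29,"z":0,"spin":0,"grip":1},{"x":-0.285,"y":-3.29,"z":0,"spin":0,"grip":1},{"x":-0.285,"y":-3.29,"z":0,"spin":0,"grip":1},{"x":-0.285,"y":-3.29,"z":0,"spin":0,"grip":1},{"x":-0.285,"y":-3.29,"z":0,"spin":0,"grip":1},{"x":-0.285,"y":-3.29,"z":0,"spin":0,"grip":1},{"x":-0.285,"y":-3.29,"z":0,"spin":0,"grip":1},{"x":-0.285,"y":-3.29,"z":0,"spin":0,"grip":1},{"x":-0.285,"y":-3.29,"z":0,"spin":0,"grip":1},{"x":-0.285,"y":-3.29,"z":0,"spin":0,"grip":1},{"x":-0.285,"y":-3.29,"z":0,"spin":0,"grip":1}]'
python3 -m jog '[{"x":0,"y":0,"z":0,"spin":0,"grip":1},{"x":0,"y":0,"z":0,"spin":0,"grip":1},{"x":0,"y":0,"z":0,"spin":0,"grip":1}]'
python3 - <<'E'
from rig import *; from h import *
s=sense(); print(s["opening"],delta(s,(537,412),25)); f=grab_frame("wrist")
o=ortho(f,10,s["eef_pos"][0]-100,s["eef_pos"][1]+100,200,200,1,s); cv2.imwrite("pics/padS.png",np.hstack([cv2.resize(f["pixels"],(480,300)),cv2.resize(o,(300,300))]))
E
```

```text
clock: 11.98
eef_pos: [536.6, 414.4, 149.0]
tcp_rot: [3.141, 0.0, -0.264]
contact_force: [0.7, 0.9, -1.4]
opening: 0.249
grasp_force: 59.4
clock: 12.23
eef_pos: [536.2, 412.3, 148.6]
tcp_rot: [3.14, 0.001, -0.264]
contact_force: [0.3, -0.9, -1.6]
opening: 0.248
grasp_force: 59.6
0.24830590903863767 (array([ 1.000e-01, -1.000e-02,  1.236e+01]), 0)
```

View pics/padS.png

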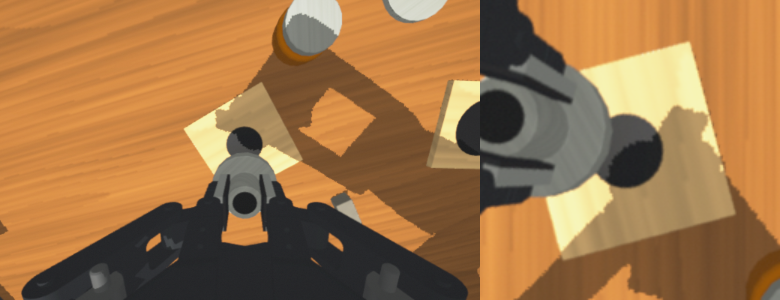

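The flange is held level. The pad's diagonal gives a centre of about (534,412), which agrees. Lowering straight down.

```bash
python3 -m jog '[{"x":0,"y":0,"z":2,"spin":0,"grip":1},{"x":0,"y":0,"z":2.5,"spin":0,"grip":1},{"x":0,"y":0,"z":2.5,"spin":0,"grip":1},{"x":0,"y":0,"z":2,"spin":0,"grip":1},{"x":0,"y":0,"z":1.5,"spin":0,"grip":1},{"x":0,"y":0,"z":0.8,"spin":0,"grip":1},{"x":0,"y":0,"z":0.5,"spin":0,"grip":1},{"x":0,"y":0,"z":0.3,"spin":0,"grip":1},{"x":0,"y":0,"z":0.2,"spin":0,"grip":1},{"x":0,"y":0,"z":0,"spin":0,"grip":1},{"x":0,"y":0,"z":0,"spin":0,"grip":1}]'
python3 -m jog '[{"x":0,"y":0,"z":0,"spin":0,"grip":0},{"x":0,"y":0,"z":0,"spin":0,"grip":0},{"x":0,"y":0,"z":0,"spin":0,"grip":0},{"x":0,"y":0,"z":0,"spin":0,"grip":0},{"x":0,"y":0,"z":0,"spin":0,"grip":0},{"x":0,"y":0,"z":0,"spin":0,"grip":0},{"x":0,"y":0,"z":0,"spin":0,"grip":0},{"x":0,"y":0,"z":-2,"spin":0,"grip":0},{"x":0,"y":0,"z":-4,"spin":0,"grip":0},{"x":0,"y":0,"z":-4,"spin":0,"grip":0},{"x":0,"y":0,"z":-4,"spin":0,"grip":0},{"x":0,"y":0,"z":-4,"spin":0,"grip":0},{"x":0,"y":0,"z":0,"spin":0,"grip":0},{"x":0,"y":0,"z":0,"spin":0,"grip":0},{"x":0,"y":0,"z":0,"spin":0,"grip":0}]'
python3 - <<'E'
from rig import *; from h import *; import pickle
s=sense(); f=grab_frame("wrist"); pickle.dump((s,f),open("sm2.pkl","wb"))
print(delta(s,(664,168),200)); x,y=s["eef_pos"][:2]
a=ortho(f,20,x-100,y+100,300,300,.67,s)
g=grab_frame("scene"); b=ortho(g,10,667-100,167+100,300,300,.67); cv2.imwrite("pics/sm2.png",np.hstack([a,b])); print(s["eef_pos"])
E
```

```text
clock: 13.2
eef_pos: [537.4, 413.3, 27.1]
tcp_rot: [-3.141, -0.001, -0.264]
contact_force: [-0.8, 0.4, -1.9]
opening: 0.245
grasp_force: 59.6
clock: 14.45
eef_pos: [536.6, 412.7, 206.0]
tcp_rot: [3.141, 0.0, -0.264]
contact_force: [0.3, -0.8, -0.3]
opening: 1.001
grasp_force: 0.0
(array([18.69, 20.29,  0.6 ]), 0)
[536.61017772 412.70198622 205.98173752]
```

View pics/sm2.png

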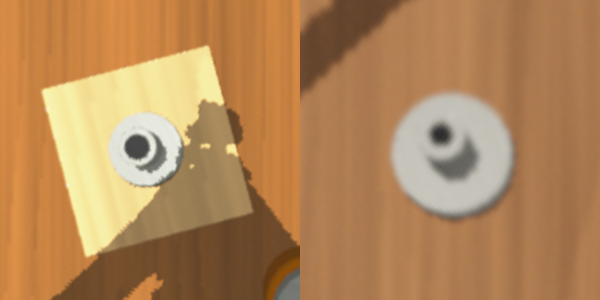

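The small flange is centred on its pad, with the disc at (147,149) and the pad centre at (147,151). The wide flange disc, at (152,155) in the right half, is at about (668.8,163). Going there next.

```bash
python3 -m jog '[{"x":2.4,"y":2.575,"z":0,"spin":0,"grip":0},{"x":2.4,"y":2.575,"z":0,"spin":0,"grip":0},{"x":2.4,"y":2.575,"z":0,"spin":0,"grip":0},{"x":2.4,"y":2.575,"z":0,"spin":0,"grip":0},{"x":2.4,"y":2.575,"z":0,"spin":0,"grip":0},{"x":2.4,"y":2.575,"z":0,"spin":0,"grip":0},{"x":2.4,"y":2.575,"z":0,"spin":0,"grip":0},{"x":2.4,"y":2.575,"z":0,"spin":0,"grip":0},{"x":0,"y":0,"z":0,"spin":0,"grip":0},{"x":0,"y":0,"z":0,"spin":0,"grip":0},{"x":0,"y":0,"z":0,"spin":0,"grip":0},{"x":0,"y":0,"z":0,"spin":0,"grip":0}]'
cat > blob.py <<'E'
import sys
from rig import *; from h import *
z=float(sys.argv[1]); s=sense(); f=grab_frame("wrist"); x,y=s["eef_pos"][:2]
o=ortho(f,z,x-75,y+75,300,300,.5,s); cv2.imwrite("pics/blob.png",o)
m=(cv2.cvtColor(o,cv2.COLOR_BGR2HSV)[...,1]<70).astype(np.uint8); m=cv2.morphologyEx(m,cv2.MORPH_OPEN,np.ones((7,7)))
for c in sorted(cv2.findContours(m,0,2)[0],key=cv2.contourArea)[-2:]:
    (a,b),r=cv2.minEnclosingCircle(c); q=cv2.minAreaRect(c)
    w=lambda a,b:(round(x-75+a/2,1),round(y+75-b/2,1))
    print("circle",w(a,b),r/2,"rect",w(*q[0]),np.array(q[1])/2,q[2],"area",cv2.contourArea(c)/4)
print(s["eef_pos"])
E
python3 blob.py 10
```

```text
clock: 15.55
eef_pos: [667.6, 164.9, 205.3]
tcp_rot: [3.141, 0.002, -0.263]
contact_force: [-0.0, 0.8, 0.3]
opening: 1.003
grasp_force: 0.0
circle (np.float64(666.3), np.float64(164.9)) 40.14304733276367 rect (np.float64(666.3), np.float64(165.1)) [78.5 79.5] 90.0 area 4907.5
[667.57449973 164.88562364 205.27915431]
```

The circle fit has radius 40.1 mm, centred at (666.3,164.9). Descending to grip.

```bash
python3 -m jog '[{"x":-0.1,"y":0,"z":2,"spin":0,"grip":0},{"x":0,"y":0,"z":3,"spin":0,"grip":0},{"x":0,"y":0,"z":3,"spin":0,"grip":0},{"x":0,"y":0,"z":3,"spin":0,"grip":0},{"x":0,"y":0,"z":3,"spin":0,"grip":0},{"x":0,"y":0,"z":2,"spin":0,"grip":0},{"x":0,"y":0,"z":1.5,"spin":0,"grip":0},{"x":0,"y":0,"z":1,"spin":0,"grip":0},{"x":0,"y":0,"z":0.5,"spin":0,"grip":0},{"x":0,"y":0,"z":0,"spin":0,"grip":1},{"x":0,"y":0,"z":0,"spin":0,"grip":1},{"x":0,"y":0,"z":0,"spin":0,"grip":1},{"x":0,"y":0,"z":0,"spin":0,"grip":1},{"x":0,"y":0,"z":0,"spin":0,"grip":1},{"x":0,"y":0,"z":0,"spin":0,"grip":1},{"x":0,"y":0,"z":0,"spin":0,"grip":1},{"x":0,"y":0,"z":0,"spin":0,"grip":1},{"x":0,"y":0,"z":0,"spin":0,"grip":1}]' 80
python3 -c "
from rig import *;from h import *
s=sense();print(delta(s,(473.2,88.5),115))"
```

```text
clock: 17.1
eef_pos: [668.6, 164.5, 18.0]
tcp_rot: [-3.14, -0.002, -0.264]
contact_force: [-1.3, 0.1, 6.6]
opening: 0.334
grasp_force: 78.4
(array([-16.85,  12.43,  -9.75]), 0)
```

```bash
python3 -m jog '[{"x":0,"y":0,"z":-2,"spin":0,"grip":1},{"x":0,"y":0,"z":-3,"spin":0,"grip":1},{"x":0,"y":0,"z":-3,"spin":0,"grip":1},{"x":0,"y":0,"z":-2,"spin":0,"grip":1},{"x":-2.09,"y":1.555,"z":0,"spin":0,"grip":1},{"x":-2.09,"y":1.555,"z":0,"spin":0,"grip":1},{"x":-2.09,"y":1.555,"z":0,"spin":0,"grip":1},{"x":-2.09,"y":1.555,"z":0,"spin":0,"grip":1},{"x":-2.09,"y":1.555,"z":0,"spin":0,"grip":1},{"x":-2.09,"y":1.555,"z":0,"spin":0,"grip":1},{"x":-2.09,"y":1.555,"z":0,"spin":0,"grip":1},{"x":-2.09,"y":1.555,"z":0,"spin":0,"grip":1},{"x":0,"y":0,"z":2,"spin":0,"grip":1},{"x":0,"y":0,"z":2,"spin":0,"grip":1},{"x":0,"y":0,"z":2,"spin":0,"grip":1},{"x":0,"y":0,"z":1,"spin":0,"grip":1},{"x":0,"y":0,"z":0,"spin":0,"grip":1},{"x":0,"y":0,"z":0,"spin":0,"grip":1}]'
python3 -c "
from rig import *;from h import *
s=sense();print(delta(s,(475,88.2),28.3))"
```

```text
clock: 18.6
eef_pos: [473.4, 87.7, 46.3]
tcp_rot: [3.141, 0.001, -0.264]
contact_force: [0.3, 0.2, -3.6]
opening: 0.334
grasp_force: 80.0
(array([ 0.15, -0.09,  1.8 ]), 0)
```

```bash
python3 -m jog '[{"x":0.15,"y":-0.09,"z":0.7,"spin":0,"grip":1},{"x":0,"y":0,"z":0.5,"spin":0,"grip":1},{"x":0,"y":0,"z":0.3,"spin":0,"grip":1},{"x":0,"y":0,"z":0.2,"spin":0,"grip":1},{"x":0,"y":0,"z":0,"spin":0,"grip":1},{"x":0,"y":0,"z":0,"spin":0,"grip":0},{"x":0,"y":0,"z":0,"spin":0,"grip":0},{"x":0,"y":0,"z":0,"spin":0,"grip":0},{"x":0,"y":0,"z":0,"spin":0,"grip":0},{"x":0,"y":0,"z":0,"spin":0,"grip":0},{"x":0,"y":0,"z":0,"spin":0,"grip":0},{"x":0,"y":0,"z":0,"spin":0,"grip":0},{"x":0,"y":0,"z":-2,"spin":0,"grip":0},{"x":0,"y":0,"z":-4,"spin":0,"grip":0},{"x":0,"y":0,"z":-4,"spin":0,"grip":0},{"x":0,"y":0,"z":-4,"spin":0,"grip":0},{"x":0,"y":0,"z":-4,"spin":0,"grip":0},{"x":0,"y":0,"z":0,"spin":0,"grip":0},{"x":0,"y":0,"z":0,"spin":0,"grip":0},{"x":0,"y":0,"z":0,"spin":0,"grip":0}]'
python3 blob.py 20
python3 -c "
from rig import *;from h import *
s=sense();print(delta(s,(375,282),205,.18))"
```

```text
clock: 20.27
eef_pos: [474.9, 88.2, 209.0]
tcp_rot: [3.142, 0.0, -0.264]
contact_force: [0.6, -0.2, -0.8]
opening: 0.994
grasp_force: 0.0
circle (np.float64(472.2), np.float64(87.5)) 40.44295120239258 rect (np.float64(472.2), np.float64(87.9)) [78.5 79.5] 90.0 area 4938.625
[474.90736654  88.16507267 209.03732338]
(array([-14.66, -16.13,   0.33]), np.float64(-0.444))
```

The wide flange is at (472.2,87.6), about 1 mm off. Now the stone.

```bash
python3 -m jog '[{"x":-1.83,"y":-2.02,"z":0,"spin":0,"grip":0},{"x":-1.83,"y":-2.02,"z":0,"spin":0,"grip":0},{"x":-1.83,"y":-2.02,"z":0,"spin":0,"grip":0},{"x":-1.83,"y":-2.02,"z":0,"spin":0,"grip":0},{"x":-1.83,"y":-2.02,"z":0,"spin":0,"grip":0},{"x":-1.83,"y":-2.02,"z":0,"spin":0,"grip":0},{"x":-1.83,"y":-2.02,"z":0,"spin":0,"grip":0},{"x":-1.83,"y":-2.02,"z":0,"spin":0,"grip":0},{"x":0,"y":0,"z":0,"spin":-0.11,"grip":0},{"x":0,"y":0,"z":0,"spin":-0.11,"grip":0},{"x":0,"y":0,"z":0,"spin":-0.11,"grip":0},{"x":0,"y":0,"z":0,"spin":-0.11,"grip":0},{"x":0,"y":0,"z":0,"spin":0,"grip":0},{"x":0,"y":0,"z":0,"spin":0,"grip":0}]'
python3 blob.py 24
```

```text
clock: 21.48
eef_pos: [375.5, 282.0, 207.9]
tcp_rot: [3.14, 0.003, 0.172]
contact_force: [0.2, -0.3, -0.7]
opening: 1.001
grasp_force: 0.0
circle (np.float64(369.8), np.float64(287.1)) 50.290557861328125 rect (np.float64(370.1), np.float64(286.9)) [23.51575279 99.52502441] 77.21654510498047 area 2212.0
[375.46022452 281.9648621  207.87012942]
```

View pics/blob.png

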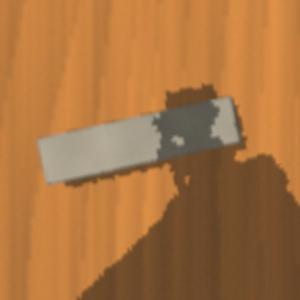

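The stone's rectangle is 99.5 × 23.5 mm at (370,287), angle 0.223, running (40,140)–(235,98). Descending to grip.

```bash
python3 -m jog '[{"x":-0.46,"y":-0.59,"z":0,"spin":0,"grip":0},{"x":0,"y":0,"z":3,"spin":-0.05,"grip":0},{"x":0,"y":0,"z":3,"spin":0,"grip":0},{"x":0,"y":0,"z":3,"spin":0,"grip":0},{"x":0,"y":0,"z":3,"spin":0,"grip":0},{"x":0,"y":0,"z":3,"spin":0,"grip":0},{"x":0,"y":0,"z":2.3,"spin":0,"grip":0},{"x":0,"y":0,"z":1.5,"spin":0,"grip":0},{"x":0,"y":0,"z":1,"spin":0,"grip":0},{"x":0,"y":0,"z":0.5,"spin":0,"grip":0},{"x":0,"y":0,"z":0,"spin":0,"grip":0},{"x":0,"y":0,"z":0,"spin":0,"grip":1},{"x":0,"y":0,"z":0,"spin":0,"grip":1},{"x":0,"y":0,"z":0,"spin":0,"grip":1},{"x":0,"y":0,"z":0,"spin":0,"grip":1},{"x":0,"y":0,"z":0,"spin":0,"grip":1},{"x":0,"y":0,"z":0,"spin":0,"grip":1},{"x":0,"y":0,"z":0,"spin":0,"grip":1},{"x":0,"y":0,"z":0,"spin":0,"grip":1},{"x":0,"y":0,"z":0,"spin":0,"grip":1}]' 60
python3 -c "
from rig import *;from h import *
s=sense();print(delta(s,(532.3,-438),170,.255),s['qpos'])"
```

```text
clock: 23.2
eef_pos: [371.0, 287.7, 7.0]
tcp_rot: [-3.141, -0.001, 0.225]
contact_force: [-2.2, -1.3, 9.7]
opening: 0.261
grasp_force: 59.4
(array([ -0.48,  74.33, -16.33]), np.float64(-0.03)) [6.56434805e-01 4.70670596e-01 2.11424657e+00 1.46063768e-04
 5.55646993e-01 2.00165453e+00]
```

```bash
python3 -m jog '[{"x":0,"y":0,"z":-2,"spin":0,"grip":1},{"x":0,"y":0,"z":-4,"spin":0,"grip":1},{"x":0,"y":0,"z":-4,"spin":0,"grip":1},{"x":0,"y":0,"z":-4,"spin":0,"grip":1},{"x":0,"y":0,"z":-2.3,"spin":0,"grip":1},{"x":0,"y":2.8,"z":0,"spin":0,"grip":1},{"x":0,"y":2.8,"z":0,"spin":0,"grip":1},{"x":0,"y":2.8,"z":0,"spin":0,"grip":1},{"x":0,"y":2.8,"z":0,"spin":0,"grip":1},{"x":0,"y":2.8,"z":0,"spin":0,"grip":1},{"x":0,"y":2.8,"z":0,"spin":0,"grip":1},{"x":0,"y":2.8,"z":0,"spin":0,"grip":1},{"x":0,"y":2.8,"z":0,"spin":0,"grip":1},{"x":0,"y":2.8,"z":0,"spin":0,"grip":1},{"x":0,"y":2.8,"z":0,"spin":0,"grip":1}]'
python3 -m jog '[{"x":0,"y":2.8,"z":0,"spin":0,"grip":1},{"x":0,"y":2.8,"z":0,"spin":0,"grip":1},{"x":0,"y":2.8,"z":0,"spin":0,"grip":1},{"x":0,"y":2.8,"z":0,"spin":0,"grip":1},{"x":0,"y":2.8,"z":0,"spin":0,"grip":1},{"x":0,"y":2.8,"z":0,"spin":0,"grip":1},{"x":0,"y":2.8,"z":0,"spin":0,"grip":1},{"x":0,"y":2.8,"z":0,"spin":0,"grip":1},{"x":0,"y":2.8,"z":0,"spin":0,"grip":1},{"x":0,"y":2.8,"z":0,"spin":0,"grip":1},{"x":0,"y":2.8,"z":0,"spin":0,"grip":1},{"x":0,"y":2.8,"z":0,"spin":0,"grip":1},{"x":-0.2,"y":2.8,"z":0,"spin":0,"grip":1},{"x":-0.2,"y":2.5,"z":0,"spin":-0.03,"grip":1},{"x":0,"y":1.5,"z":0,"spin":0,"grip":1},{"x":0,"y":0,"z":0,"spin":0,"grip":1},{"x":0,"y":0,"z":0,"spin":0,"grip":1},{"x":0,"y":0,"z":0,"spin":0,"grip":1}]'
python3 -c "
from rig import *;from h import *
s=sense();print(delta(s,(532.8,-438),19,.255))"
```

```text
clock: 24.45
eef_pos: [433.2, 13.1, 169.4]
tcp_rot: [3.142, -0.0, 0.226]
contact_force: [-0.0, 0.3, -1.1]
opening: 0.263
grasp_force: 59.6
clock: 25.95
eef_pos: [519.7, -379.0, 168.9]
tcp_rot: [-3.14, 0.001, 0.256]
contact_force: [0.2, -0.3, -1.6]
opening: 0.262
grasp_force: 59.5
(array([-0.21,  6.06, 14.98]), np.float64(0.001))
```

```bash
python3 -m jog '[{"x":-0.21,"y":2,"z":0,"spin":0,"grip":1},{"x":0,"y":2.5,"z":0,"spin":0,"grip":1},{"x":0,"y":1.56,"z":0,"spin":0,"grip":1},{"x":0,"y":0,"z":2.5,"spin":0,"grip":1},{"x":0,"y":0,"z":3,"spin":0,"grip":1},{"x":0,"y":0,"z":3,"spin":0,"grip":1},{"x":0,"y":0,"z":2.5,"spin":0,"grip":1},{"x":0,"y":0,"z":1,"spin":0,"grip":1},{"x":0,"y":0,"z":0,"spin":0,"grip":1},{"x":0,"y":0,"z":0,"spin":0,"grip":1},{"x":0,"y":0,"z":0,"spin":0,"grip":1}]'
python3 -c "
from rig import *;from h import *
s=sense();print(delta(s,(532.8,-438),18,.255))"
```

```text
clock: 26.87
eef_pos: [534.7, -439.5, 51.3]
tcp_rot: [3.14, -0.002, 0.256]
contact_force: [0.8, -0.0, -0.6]
opening: 0.267
grasp_force: 59.6
(array([-0.15, -0.2 ,  3.33]), np.float64(0.001))
```

```bash
python3 -m jog '[{"x":-0.15,"y":-0.1,"z":1.2,"spin":0,"grip":1},{"x":0,"y":0,"z":0.9,"spin":0,"grip":1},{"x":0,"y":0,"z":0.6,"spin":0,"grip":1},{"x":0,"y":0,"z":0.4,"spin":0,"grip":1},{"x":0,"y":0,"z":0.2,"spin":0,"grip":1},{"x":0,"y":0,"z":0,"spin":0,"grip":1},{"x":0,"y":0,"z":0,"spin":0,"grip":0},{"x":0,"y":0,"z":0,"spin":0,"grip":0},{"x":0,"y":0,"z":0,"spin":0,"grip":0},{"x":0,"y":0,"z":0,"spin":0,"grip":0},{"x":0,"y":0,"z":0,"spin":0,"grip":0},{"x":0,"y":0,"z":0,"spin":0,"grip":0},{"x":0,"y":0,"z":0,"spin":0,"grip":0},{"x":0,"y":0,"z":-2,"spin":0,"grip":0},{"x":0,"y":0,"z":-4,"spin":0,"grip":0},{"x":0,"y":0,"z":-4,"spin":0,"grip":0},{"x":0,"y":0,"z":-4,"spin":0,"grip":0},{"x":0,"y":0,"z":-4,"spin":0,"grip":0},{"x":0,"y":0,"z":0,"spin":0,"grip":0},{"x":0,"y":0,"z":0,"spin":0,"grip":0}]'
python3 blob.py 34
python3 - <<'E'
from rig import *; from h import *
g=grab_frame("scene"); a=ortho(g,20,272,520,300,600,1.75)
h=grab_frame("side"); b=ortho(h,20,272,520,300,600,1.75)
cv2.imwrite("pics/final.png",np.hstack([a,b,cv2.resize(cv2.imread("pics/blob.png"),(200,200)).repeat(1,0) if 0 else np.vstack([cv2.resize(cv2.imread("pics/blob.png"),(200,200)),np.zeros((400,200,3),np.uint8)])]))
E
```

```text
clock: 28.53
eef_pos: [533.3, -439.7, 199.7]
tcp_rot: [3.137, -0.003, 0.256]
contact_force: [-0.2, -0.4, -0.4]
opening: 1.002
grasp_force: 0.0
circle (np.float64(530.2), np.float64(-438.8)) 50.64908981323242 rect (np.float64(530.3), np.float64(-438.8)) [24.54131126 99.81208038] 75.3236083984375 area 2311.875
[ 533.25721532 -439.65202642  199.6645179 ]
```

View pics/final.png

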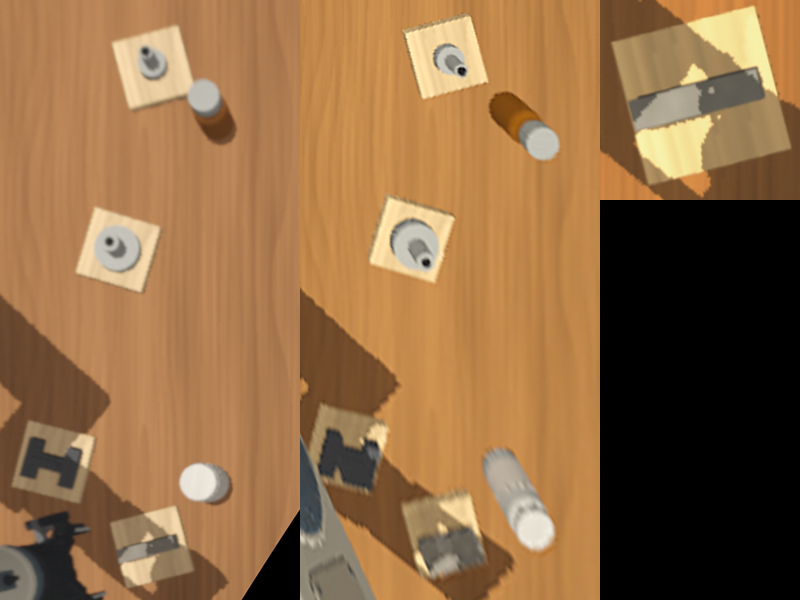

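All four parts are flat and centred on their outlines. The stone measures (530.3,-438.8) at 0.256 rad, about 2 mm off. The jar at (205,100) and the tin at (205,482) still stand where they were.

```bash
python3 -c "
from rig import *
print(sign_off())"
```

```text
the job is handed in; nothing more can be done
None
```

All four grinder parts are back flat on their own pads, within about 3 mm of their outlines by my camera measurements, with the jar and tin left where they stood; I handed the job in at about 29 s, and the sign-off gave no verdict.

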